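# Wind the larger music box on the flea-market stall

### The job

Two wooden music boxes stand on the stall, each with an upright steel wing key on its lid. Wind the larger one fully, clockwise seen from above, as one does by hand: give the key a partial turn, let go of it while it is part-wound, then take a fresh hold and turn on until it comes up against its stop. Then let go, and leave the smaller music box's key as it is.

Things in the scene. Friction and masses are not known exactly. Their poses are not given: they have to be found in the camera images.
- large_box: The larger of the two wooden music boxes: 180 mm along its y, 120 mm along x, 75 mm high, fixed on the table (z = 0); origin under its centre. The upright key stands at the middle of its lid, and nothing else stands on the lid. Which box stands left and which right changes.
- large_key (a joint): Winding angle of the larger box's key, rad: 0 run down, 2.50 fully wound at a hard stop; grows clockwise seen from above, about a vertical axis. Starts at 0 to 0.4; part-wound is 0.7 to 2.2. A light spring resists winding (0.05 to 0.08 N m in all); a friction click holds the key wherever it is let go. Turned back while held, it unwinds.
- large_key_grip (a point): Centre of the larger box's key wing, on the turning axis, 109 mm above the table, 34 mm above the lid. The wing: upright flat steel plate with two round lobes, 44 mm long, 10 thick, 24 high, on a 10 mm stem. Axes turn with the key: x along the wing, y square to its flat faces (grip across y), z up. Fingers open by 60 mm or more can swing round it.
- small_key_end (a point): Point on the wing of the smaller box's key (same shape and size of key), 20 mm from its axis along the wing, 94 mm above the table; x points outwards along the wing, z up. This key must not be turned. The smaller box, same wood, is 120 x 90 mm and 60 mm high, fixed on the table.

How it is judged:
By the outcome, as a careful person would: the job done as asked, in the order asked, and still so for the second after the job is handed in, with the robot touching nothing.
It also fails if it takes over 42 s, if anything falls off the work surface, if the arm or the gripper's body presses on something with over 40 N, if the wrist force passes 120 N, or if a joint passes its speed limit or range.

### The arm

A 6-joint arm with a two-finger parallel gripper is mounted at the origin on the work surface. World frame = base frame: x ahead of the robot, y to its left, z up, the work surface at z = 0. Lengths are in m, angles in degrees, forces in N, time in s.
With the tool pointing down it reaches from about 0.375 to 0.9 m from the base axis. Payload 3.1 kg.
Tool frame: the origin (TCP) lies midway between the tips of the shut fingers; the grasp point (between the pads) lies bot.hold_point_z behind it (bot.hold_point_z is the distance from the TCP to the grasp point, in m); z points along the fingers, y is the direction in which the jaws open and shut (so a half turn about z gives the same grasp; the last joint's range is limited). The gripper opens to 87 mm and grips with 3 to 60 N. Pads are 19 mm wide; open, the fingers measure 117 mm over their backs; the gripper's body (75 mm by 190 mm) begins 51 mm behind the grasp point.
Start: joints at [55.949, 30.224, 82.088, -0, 67.689, -10.227], TCP at [0.252, 0.572, 0.223] pointing down, gripper open.
Joint ranges: [-176.69, 176.69], [-43.24, 126.21], [12.49, 139.97], [-82, 262], [0, 151.66], [-163.58, 163.58]. Speed limits (degrees/s): [159.86, 159.86, 180, 180, 180, 180].

### API

Orientations are given as a 3x3 rotation matrix whose columns are the frame's x, y, z axes.
In Python, from rig import bot, vision, order gives the robot as it stands. The module is installed in compiled form; this text tells all that it offers.
- The arm moves only by the tool move_arm, never from a script. Its argument "moves" is a list of rows, each an object of numbers: "hand": the finger opening in mm, from 0 to 87; "x", "y", "z": the shift along the tool's x, y, z in units of 25 mm (1.0 is 25 mm); "wx", "wy", "wz": the turn, a rotation vector about the tool's x, y, z in degrees. In form: [{"hand": .., "x": .., "y": .., "z": .., "wx": .., "wy": .., "wz": ..}, ...]. A call has 1 to 20 rows; each row shifts and turns the commanded pose from where the row before left it, along the tool's axes as they then stand; what a row does not reach is not made up. A row lasts 1/10 s, in which the tool goes at most 50 mm and 8.59 degrees, less where a joint would pass 70% of its speed; a pose out of reach is approached as far as the arm can. A call is refused whole if a number of a shift passes 1 or a number of a turn 8.59, either way. A call with a gripper value outside its range is refused whole. The fingers move at their own pace and stop on an object; the grip force is fixed at half the most. Time passes only in rows, so rows that do not move let the fingers close. It gives the time, the measured TCP pose, the force and the opening at its end, in the units of the state.
- bot.read_state(): the state, without advancing time (a new reading comes with each control period).
- vision.capture(name): name is "scene" or "top" or "wrist"; returns a dict with "image" (480x640x3 uint8, red, green, blue), "z_map" (480x640 float32, m along the optical axis (not along the pixel's ray), 0 where there is no reading), "fx", "fy", "cx", "cy" (pixels), "pose" (4x4, takes a point from camera to world coordinates); the wrist camera has in their place "hand_eye" (4x4, takes a point from camera to tool coordinates, whose origin is the TCP and whose axes are the flange's). Camera axes: x right, y down, z forward; pixel columns grow to the right and rows downward; lengths in m; the calibration is good to about 2 mm. A picture is of the moment at which its call begins: read the wrist's pose just before it.
- order.hand_in(): hands the job in, once; it reports no verdict.
The state is a dict: "time_s": time; "joint_positions": joint angles; "qvel": joint speeds; "tau": joint torques, N m; "position": TCP position; "tcp_rot": TCP orientation; "force": force on the tool from outside, world axes, zero at the start; "moment": the same for the moment, N m; "opening": opening from 0.0 (shut) to 1.0 (fully open).
Only numpy, scipy, OpenCV 4.12 (cv2) and the standard library are available. Lean on these libraries where they do the work, as an engineer would, in place of code of your own. Each camera call takes 0.05 s, during which the arm holds its last target.

## Working session

There is one attempt and no reset: what is moved stays moved. The work goes in short steps, Python scripts to look and compute and a tool call to move; the robot and the scene stay as the last step left them, time stands still between calls to the robot, and variables do not carry over. Pictures are saved under pics/ and viewed, and the job is handed in when it is done.

Besides the shell and the picture viewer there is one more tool, called after "Emit:" in YAML: its name, and indented under it one key for each argument. move_arm: Moves the arm, as the interface text tells. Its arguments: {"type":"object","properties":{"moves":{"type":"array"}},"required":["moves"]}

```bash
mkdir -p pics
cat > h.py <<'E'
import numpy as np, cv2
from rig import bot, vision, order
def cap(n,f=None):
    c=vision.capture(n)
    if f: cv2.imwrite('pics/'+f,c['image'][:,:,::-1])
    return c
def cloud(c,T):
    z=c['z_map'];v,u=np.mgrid[:480,:640]
    P=np.stack([(u-c['cx'])/c['fx']*z,(v-c['cy'])/c['fy']*z,z],-1)
    W=P@T[:3,:3].T+T[:3,3]; W[z==0]=np.nan
    return W
E
python3 - <<'E'
from h import *
s=bot.read_state();print(s,bot.hold_point_z)
for n in('top','scene'):
    c=cap(n,n+'1.png');np.save(n+'.npy',cloud(c,c['pose']));print(c['pose'])
E
```

```text
{'time_s': 0.0, 'joint_positions': array([ 5.59497661e+01,  3.02774344e+01,  8.21557584e+01,  1.49453509e-03,
        6.76907442e+01, -1.02273301e+01]), 'qvel': array([-0.01418453, -0.10393226, -0.04889003,  0.08712007, -0.11919568,
       -0.02135117]), 'tau': array([ 1.52838318e-03, -4.40033305e+01, -1.76593083e+01,  6.30994420e-02,
        5.81752346e-02, -1.82331401e-04]), 'position': array([0.25199408, 0.57114689, 0.22159156]), 'tcp_rot': array([[-9.14794018e-01,  4.03918790e-01, -1.23116036e-03],
       [ 4.03920461e-01,  9.14792379e-01, -1.77872361e-03],
       [ 4.07796226e-04, -2.12445658e-03, -9.99997660e-01]]), 'force': array([ 0.30972147,  0.33251998, -0.16815025]), 'moment': array([ 0.02373409, -0.03261792, -0.01338126]), 'opening': 1.001485695136177} 0.0187
[[-0.00760516 -0.99242229  0.12263832  0.44914541]
 [-0.99910959  0.01263094  0.0402553  -0.01291965]
 [-0.04149929 -0.12222297 -0.99163469  0.85390849]
 [ 0.          0.          0.          1.        ]]
[[-0.81947234  0.38141217 -0.42777312  0.88634169]
 [ 0.57311706  0.54716234 -0.61004115  0.45644997]
 [ 0.00138422 -0.74507592 -0.66697823  0.59479444]
 [ 0.          0.          0.          1.        ]]
```

View pics/top1.png

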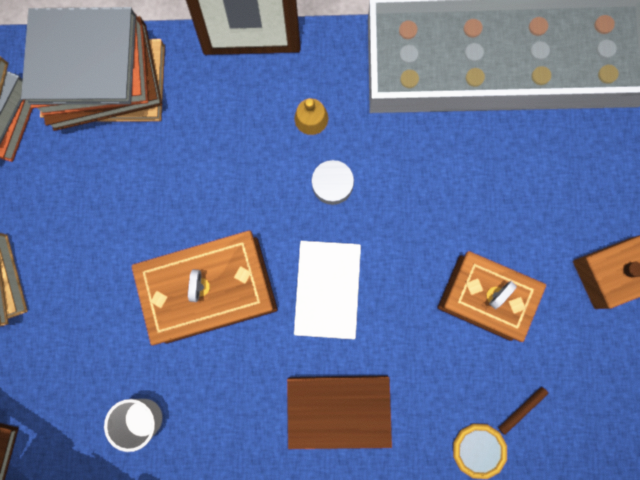

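View pics/scene1.png

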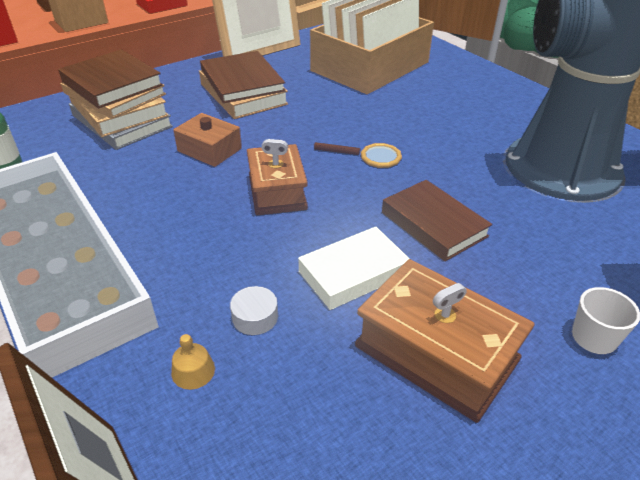

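Run:
```python
import numpy as np, cv2
for n in('top','scene'):
    W=np.load(n+'.npy')
    z=W[...,2]
    for lo,hi in((.052,.068),(.07,.08),(.085,.14)):
        m=((z>lo)&(z<hi)).astype(np.uint8)
        k,l,st,ce=cv2.connectedComponentsWithStats(m)
        for i in range(1,k):
            if st[i,4]<40: continue
            P=W[l==i]; c=np.median(P,0);r=cv2.minAreaRect((P[:,:2]*1000).astype(np.float32))
            print(n,lo,hi,st[i],np.mean(P,0).round(4),P[:,2].max().round(4),[np.round(a,1) for a in r])
```

```text
top 0.052 0.068 [  370     0   270   100 25986] [ 0.8522 -0.2675  0.059 ] 0.0648 [array([ 852.7, -269.9]), array([401.4, 157.6]), np.float64(88.6)]
top 0.052 0.068 [128  20  20  85 485] [0.8364 0.2803 0.058 ] 0.068 [array([845.3, 278.4]), array([ 29.9, 132.6]), np.float64(83.7)]
top 0.052 0.068 [194  21 105  13 813] [0.8964 0.1187 0.0601] 0.068 [array([896.5, 119.2]), array([  9.7, 159.8]), np.float64(0.6)]
top 0.052 0.068 [  0  61  22  54 552] [0.8107 0.4869 0.0614] 0.0679 [array([807.3, 484. ]), array([27.3, 80. ]), np.float64(82.0)]
top 0.052 0.068 [304  98  11  12  76] [0.7694 0.0226 0.0639] 0.068 [array([770.8,  22.5]), array([14., 14.]), np.float64(48.4)]
top 0.052 0.068 [ 39 104  86  12 449] [0.775  0.3814 0.0569] 0.0677 [array([774.3, 370.3]), array([ 10.7, 130.9]), np.float64(6.8)]
top 0.052 0.068 [ 444  251  102   91 5148] [ 0.4826 -0.2366  0.0598] 0.0668 [array([ 483.5, -238.3]), array([120.6,  90.8]), np.float64(65.3)]
top 0.052 0.068 [623 260  17  17 184] [ 0.5184 -0.4274  0.0634] 0.068 [array([ 521.2, -431.1]), array([18.7, 25.8]), np.float64(68.3)]
top 0.052 0.068 [104
[... 4344 characters left out ...]
9.3]), np.float64(9.1)]
scene 0.085 0.14 [ 530   96   98   56 2736] [0.0427 0.0232 0.112 ] 0.14 [array([29.3, 26.6]), array([ 85.1, 159.5]), np.float64(43.0)]
scene 0.085 0.14 [  0 112   7  19  88] [ 0.8361 -0.5845  0.0946] 0.1058 [array([ 836. , -585.6]), array([33.5,  6.4]), np.float64(64.1)]
scene 0.085 0.14 [262 139  27  16 333] [ 0.4856 -0.2349  0.0978] 0.1081 [array([ 484.3, -236.7]), array([13.7, 43.3]), np.float64(46.3)]
scene 0.085 0.14 [433 283  34  31 594] [0.5028 0.1809 0.1122] 0.1234 [array([499.7, 179.1]), array([11.3, 44. ]), np.float64(84.5)]
scene 0.085 0.14 [  45  373   68  107 2102] [0.9101 0.1095 0.1154] 0.14 [array([909.5, 106.8]), array([ 16.1, 130. ]), np.float64(0.3)]
```

```bash
cat >> h.py <<'E'
def delta(x,y,z,yaw=None):
    s=bot.read_state();R=s['tcp_rot'];p=s['position']
    d=R.T@(np.array([x,y,z])-p)
    cy=np.degrees(np.arctan2(R[1,1],R[0,1]))
    print('t',s['time_s'],'p',p.round(4),'yaw',cy.round(2),'q',s['joint_positions'].round(1),'F',s['force'].round(1),'M',s['moment'].round(3),'open',round(s['opening']*87,1),'R',R[:,2].round(4))
    print('tool units',(d/.025).round(2), 'wz', None if yaw is None else round(cy-yaw,2))
E
python3 -c "
from h import *
delta(.4993,.1788,.2,85.3)"
```

```text
t 0.1 p [0.2521 0.5712 0.2217] yaw 66.18 q [ 55.9  30.3  82.1  -0.   67.7 -10.2] F [-0.7  0.2  0.6] M [ 0.     0.004 -0.032] open 86.9 R [-0.0011 -0.0016 -1.    ]
tool units [-15.39 -10.36   0.88] wz -19.12
```

Emit:
move_arm:
  moves:
    - {"hand": 87, "x": -0.4, "y": -0.27, "z": 0}
    - {"hand": 87, "x": -0.8, "y": -0.54, "z": 0}
    - {"hand": 87, "x": -0.85, "y": -0.57, "z": 0.05}
    - {"hand": 87, "x": -0.85, "y": -0.57, "z": 0.05}
    - {"hand": 87, "x": -0.85, "y": -0.57, "z": 0.05}
    - {"hand": 87, "x": -0.85, "y": -0.57, "z": 0.05}
    - {"hand": 87, "x": -0.85, "y": -0.57, "z": 0.05}
    - {"hand": 87, "x": -0.85, "y": -0.57, "z": 0.05}
    - {"hand": 87, "x": -0.85, "y": -0.57, "z": 0.05}
    - {"hand": 87, "x": -0.85, "y": -0.57, "z": 0.05}
    - {"hand": 87, "x": -0.85, "y": -0.57, "z": 0.05}
    - {"hand": 87, "x": -0.85, "y": -0.57, "z": 0.05}
    - {"hand": 87, "x": -0.85, "y": -0.57, "z": 0.05}
    - {"hand": 87, "x": -0.85, "y": -0.57, "z": 0.05}
    - {"hand": 87, "x": -0.85, "y": -0.57, "z": 0.05}
    - {"hand": 87, "x": -0.85, "y": -0.57, "z": 0.05}
    - {"hand": 87, "x": -0.85, "y": -0.57, "z": 0.05}
    - {"hand": 87, "x": -0.85, "y": -0.57, "z": 0.05}
    - {"hand": 87, "x": -0.6, "y": -0.43, "z": 0.05}
    - {"hand": 87}

```text
schema error: expected keys hand, x, y, z, wx, wy, wz
```

Emit:
move_arm:
  moves:
    - {"hand": 87, "wz": -6}
    - {"hand": 87, "wz": -7}
    - {"hand": 87, "wz": -6.1}
    - {"hand": 87}
    - {"hand": 87}
    - {"hand": 87}

```text
schema error: expected keys hand, x, y, z, wx, wy, wz
```

```bash
cat >> h.py <<'E'
def wristkey(f,up=.16):
    s=bot.read_state();T=np.eye(4);T[:3,:3]=s['tcp_rot'];T[:3,3]=s['position']
    c=cap('wrist',f)
    W=cloud(c,T@c['hand_eye'])
    m=((W[...,2]>.1)&(W[...,2]<.13)&(np.hypot(W[...,0]-.4993,W[...,1]-.1788)<.03))
    P=W[m]
    if len(P)>30:
        r=cv2.minAreaRect((P[:,:2]*1000).astype(np.float32));print(len(P),P.mean(0).round(4),P[:,2].max(),r)
E
python3 -c "
from h import *
delta(.4993,.1788,.0905,85.3)
wristkey('w1.png')"
```

```text
t 0.1 p [0.2521 0.5712 0.2217] yaw 66.18 q [ 55.9  30.3  82.1  -0.   67.7 -10.2] F [-0.7  0.2  0.6] M [ 0.     0.004 -0.032] open 86.9 R [-0.0011 -0.0016 -1.    ]
tool units [-15.39 -10.35   5.26] wz -19.12
```

All keys are required in each row.

Emit:
move_arm:
  moves:
    - {"hand": 87, "x": -0.4, "y": -0.27, "z": 0, "wx": 0, "wy": 0, "wz": 0}
    - {"hand": 87, "x": -0.8, "y": -0.54, "z": 0, "wx": 0, "wy": 0, "wz": 0}
    - {"hand": 87, "x": -0.85, "y": -0.57, "z": 0.05, "wx": 0, "wy": 0, "wz": 0}
    - {"hand": 87, "x": -0.85, "y": -0.57, "z": 0.05, "wx": 0, "wy": 0, "wz": 0}
    - {"hand": 87, "x": -0.85, "y": -0.57, "z": 0.05, "wx": 0, "wy": 0, "wz": 0}
    - {"hand": 87, "x": -0.85, "y": -0.57, "z": 0.05, "wx": 0, "wy": 0, "wz": 0}
    - {"hand": 87, "x": -0.85, "y": -0.57, "z": 0.05, "wx": 0, "wy": 0, "wz": 0}
    - {"hand": 87, "x": -0.85, "y": -0.57, "z": 0.05, "wx": 0, "wy": 0, "wz": 0}
    - {"hand": 87, "x": -0.85, "y": -0.57, "z": 0.05, "wx": 0, "wy": 0, "wz": 0}
    - {"hand": 87, "x": -0.85, "y": -0.57, "z": 0.05, "wx": 0, "wy": 0, "wz": 0}
    - {"hand": 87, "x": -0.85, "y": -0.57, "z": 0.05, "wx": 0, "wy": 0, "wz": 0}
    - {"hand": 87, "x": -0.85, "y": -0.57, "z": 0.05, "wx": 0, "wy": 0, "wz": 0}
    - {"hand": 87, "x": -0.85, "y": -0.57, "z": 0.05, "wx": 0, "wy": 0, "wz": 0}
    - {"hand": 87, "x": -0.85, "y": -0.57, "z": 0.05, "wx": 0, "wy": 0, "wz": 0}
    - {"hand": 87, "x": -0.85, "y": -0.57, "z": 0.05, "wx": 0, "wy": 0, "wz": 0}
    - {"hand": 87, "x": -0.85, "y": -0.57, "z": 0.05, "wx": 0, "wy": 0, "wz": 0}
    - {"hand": 87, "x": -0.85, "y": -0.57, "z": 0.05, "wx": 0, "wy": 0, "wz": 0}
    - {"hand": 87, "x": -0.85, "y": -0.57, "z": 0.05, "wx": 0, "wy": 0, "wz": 0}
    - {"hand": 87, "x": -0.6, "y": -0.43, "z": 0.05, "wx": 0, "wy": 0, "wz": 0}
    - {"hand": 87, "x": 0, "y": 0, "z": 0, "wx": 0, "wy": 0, "wz": 0}

```text
time_s: 2.15
position: [0.5012, 0.1768, 0.2012]
tcp_rot: [[-0.913, 0.407, 0.001], [0.407, 0.913, -0.001], [-0.001, -0.0, -1.0]]
force: [-0.7, 0.2, 1.0]
opening: 1.0
```

Emit:
move_arm:
  moves:
    - {"hand": 87, "x": 0, "y": 0, "z": 0, "wx": 0, "wy": 0, "wz": -6}
    - {"hand": 87, "x": 0, "y": 0, "z": 0, "wx": 0, "wy": 0, "wz": -7}
    - {"hand": 87, "x": 0, "y": 0, "z": 0, "wx": 0, "wy": 0, "wz": -6.1}
    - {"hand": 87, "x": 0, "y": 0, "z": 0, "wx": 0, "wy": 0, "wz": 0}
    - {"hand": 87, "x": 0, "y": 0, "z": 0, "wx": 0, "wy": 0, "wz": 0}
    - {"hand": 87, "x": 0, "y": 0, "z": 0, "wx": 0, "wy": 0, "wz": 0}

```text
time_s: 2.75
position: [0.4996, 0.1795, 0.2013]
tcp_rot: [[-0.997, 0.084, -0.0], [0.084, 0.997, 0.0], [0.0, 0.0, -1.0]]
force: [-0.3, 0.3, -0.4]
opening: 0.997
```

```bash
python3 -c "
from h import *
delta(.4993,.1788,.0905,85.3)
wristkey('w1.png')"
```

```text
t 2.75 p [0.4996 0.1795 0.2013] yaw 85.21 q [  7.7  24.6  96.9   0.   58.5 -77.5] F [-0.3  0.3 -0.4] M [ 0.051 -0.038  0.026] open 86.8 R [-2.e-04  0.e+00 -1.e+00]
tool units [ 0.01 -0.03  4.43] wz -0.09
1161 [0.4967 0.178  0.1195] 0.12298568610565894 ((499.19573974609375, 177.7219696044922), (9.91032886505127, 42.723880767822266), 85.31846618652344)
```

Emit:
move_arm:
  moves:
    - {"hand": 87, "x": 0, "y": -0.05, "z": 0.7, "wx": 0, "wy": 0, "wz": 0}
    - {"hand": 87, "x": 0, "y": 0, "z": 0.9, "wx": 0, "wy": 0, "wz": 0}
    - {"hand": 87, "x": 0, "y": 0, "z": 0.9, "wx": 0, "wy": 0, "wz": 0}
    - {"hand": 87, "x": 0, "y": 0, "z": 0.9, "wx": 0, "wy": 0, "wz": 0}
    - {"hand": 87, "x": 0, "y": 0, "z": 0.7, "wx": 0, "wy": 0, "wz": 0}
    - {"hand": 87, "x": 0, "y": 0, "z": 0.3, "wx": 0, "wy": 0, "wz": 0}
    - {"hand": 87, "x": 0, "y": 0, "z": 0, "wx": 0, "wy": 0, "wz": 0}
    - {"hand": 87, "x": 0, "y": 0, "z": 0, "wx": 0, "wy": 0, "wz": 0}

```text
time_s: 3.6
position: [0.5004, 0.1782, 0.0918]
tcp_rot: [[-0.997, 0.083, 0.001], [0.083, 0.997, 0.0], [-0.001, 0.0, -1.0]]
force: [0.3, -0.4, -0.7]
opening: 1.0
```

```bash
python3 -c "
from h import *
delta(.4993,.1783,.0905,85.3)
wristkey('w2.png')"
```

```text
t 3.6 p [0.5004 0.1782 0.0918] yaw 85.26 q [  7.5  34.3 102.1   0.   43.5 -77.7] F [ 0.3 -0.4 -0.7] M [ 0.055 -0.014  0.004] open 87.0 R [ 1.e-03  1.e-04 -1.e+00]
tool units [0.04 0.   0.05] wz -0.04
2072 [0.4888 0.179  0.1184] 0.12303859367931883 ((499.0899353027344, 178.196533203125), (10.010063171386719, 42.773311614990234), 85.47352600097656)
```

View pics/w2.png

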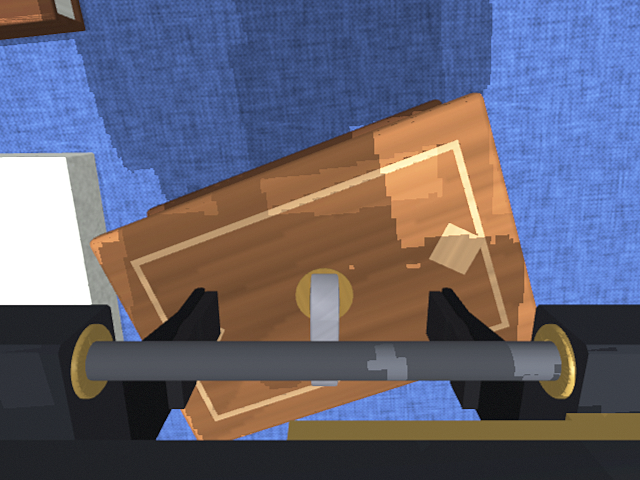

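The wing (325, 320) sits midway between the pads (200 and 445 in column). Closing.

Emit:
move_arm:
  moves:
    - {"hand": 0, "x": 0.03, "y": 0, "z": 0.03, "wx": 0, "wy": 0, "wz": 0}
    - {"hand": 0, "x": 0, "y": 0, "z": 0, "wx": 0, "wy": 0, "wz": 0}
    - {"hand": 0, "x": 0, "y": 0, "z": 0, "wx": 0, "wy": 0, "wz": 0}
    - {"hand": 0, "x": 0, "y": 0, "z": 0, "wx": 0, "wy": 0, "wz": 0}
    - {"hand": 0, "x": 0, "y": 0, "z": 0, "wx": 0, "wy": 0, "wz": 0}
    - {"hand": 0, "x": 0, "y": 0, "z": 0, "wx": 0, "wy": 0, "wz": 0}
    - {"hand": 0, "x": 0, "y": 0, "z": 0, "wx": 0, "wy": 0, "wz": 0}
    - {"hand": 0, "x": 0, "y": 0, "z": 0, "wx": 0, "wy": 0, "wz": 0}
    - {"hand": 0, "x": 0, "y": 0, "z": 0, "wx": 0, "wy": 0, "wz": 0}
    - {"hand": 0, "x": 0, "y": 0, "z": 0, "wx": 0, "wy": 0, "wz": 0}

```text
time_s: 4.65
position: [0.4991, 0.1781, 0.0905]
tcp_rot: [[-0.997, 0.082, -0.0], [0.082, 0.997, -0.0], [0.0, -0.0, -1.0]]
force: [0.6, -0.2, -0.6]
opening: 0.172
```

```bash
python3 -c "
from h import *
delta(.4993,.1783,.0905,85.3)"
```

```text
t 4.65 p [0.4991 0.1781 0.0905] yaw 85.28 q [  7.5  34.4 102.2  -0.   43.3 -77.7] F [ 0.6 -0.2 -0.6] M [-0.02  -0.     0.036] open 15.0 R [-0. -0. -1.]
tool units [-0.01  0.01  0.  ] wz -0.02
```

Emit:
move_arm:
  moves:
    - {"hand": 0, "x": 0, "y": 0, "z": 0, "wx": 0, "wy": 0, "wz": 0}
    - {"hand": 0, "x": 0, "y": 0, "z": 0, "wx": 0, "wy": 0, "wz": 0}
    - {"hand": 0, "x": 0, "y": 0, "z": 0, "wx": 0, "wy": 0, "wz": 0}

```text
time_s: 4.95
position: [0.4992, 0.1787, 0.0906]
tcp_rot: [[-0.997, 0.083, 0.0], [0.083, 0.997, 0.001], [-0.0, 0.001, -1.0]]
force: [0.7, 4.1, -0.1]
opening: 0.112
```

Emit:
move_arm:
  moves:
    - {"hand": 0, "x": 0, "y": 0, "z": 0, "wx": 0, "wy": 0, "wz": 2}
    - {"hand": 0, "x": 0, "y": 0, "z": 0, "wx": 0, "wy": 0, "wz": 4}
    - {"hand": 0, "x": 0, "y": 0, "z": 0, "wx": 0, "wy": 0, "wz": 4}
    - {"hand": 0, "x": 0, "y": 0, "z": 0, "wx": 0, "wy": 0, "wz": 4}
    - {"hand": 0, "x": 0, "y": 0, "z": 0, "wx": 0, "wy": 0, "wz": 4}
    - {"hand": 0, "x": 0, "y": 0, "z": 0, "wx": 0, "wy": 0, "wz": 4}
    - {"hand": 0, "x": 0, "y": 0, "z": 0, "wx": 0, "wy": 0, "wz": 4}
    - {"hand": 0, "x": 0, "y": 0, "z": 0, "wx": 0, "wy": 0, "wz": 4}
    - {"hand": 0, "x": 0, "y": 0, "z": 0, "wx": 0, "wy": 0, "wz": 4}
    - {"hand": 0, "x": 0, "y": 0, "z": 0, "wx": 0, "wy": 0, "wz": 4}
    - {"hand": 0, "x": 0, "y": 0, "z": 0, "wx": 0, "wy": 0, "wz": 4}
    - {"hand": 0, "x": 0, "y": 0, "z": 0, "wx": 0, "wy": 0, "wz": 4}
    - {"hand": 0, "x": 0, "y": 0, "z": 0, "wx": 0, "wy": 0, "wz": 4}
    - {"hand": 0, "x": 0, "y": 0, "z": 0, "wx": 0, "wy": 0, "wz": 4}
    - {"hand": 0, "x": 0, "y": 0, "z": 0, "wx": 0, "wy": 0, "wz": 4}
    - {"hand": 0, "x": 0, "y": 0, "z": 0, "wx": 0, "wy": 0, "wz": 4}
    - {"hand": 0, "x": 0, "y": 0, "z": 0, "wx": 0, "wy": 0, "wz": 4}
    - {"hand": 0, "x": 0, "y": 0, "z": 0, "wx": 0, "wy": 0, "wz": 2}
    - {"hand": 0, "x": 0, "y": 0, "z": 0, "wx": 0, "wy": 0, "wz": 0}
    - {"hand": 0, "x": 0, "y": 0, "z": 0, "wx": 0, "wy": 0, "wz": 0}

```text
time_s: 6.95
position: [0.4993, 0.1788, 0.0906]
tcp_rot: [[-0.297, 0.955, 0.001], [0.955, 0.297, 0.001], [0.001, 0.001, -1.0]]
force: [0.7, 4.9, -0.7]
opening: 0.118
```

```bash
python3 -c "
from h import *
delta(.4993,.1783,.0905,85.3)
wristkey('w3.png')"
```

```text
t 6.95 p [0.4993 0.1788 0.0906] yaw 17.29 q [ 7.600e+00  3.440e+01  1.022e+02  1.000e-01  4.330e+01 -9.800e+00] F [ 0.7  4.9 -0.7] M [ 0.847 -0.04  -0.037] open 10.3 R [ 6.0e-04  1.1e-03 -1.0e+00]
tool units [-0.02 -0.01  0.  ] wz -68.01
4046 [0.4968 0.188  0.1174] 0.129989824969219 ((496.4139404296875, 178.88763427734375), (43.143699645996094, 27.854238510131836), 89.2290267944336)
```

View pics/w3.png

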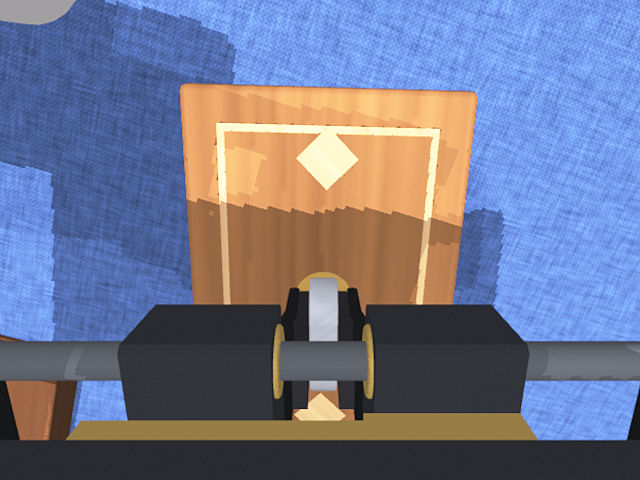

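The wing at (323, 330) turned with the hand by 68°, so it's now at about 1.5 rad. I'll open, lift clear and check that it stays there.

Emit:
move_arm:
  moves:
    - {"hand": 87, "x": 0, "y": 0, "z": 0, "wx": 0, "wy": 0, "wz": 0}
    - {"hand": 87, "x": 0, "y": 0, "z": 0, "wx": 0, "wy": 0, "wz": 0}
    - {"hand": 87, "x": 0, "y": 0, "z": 0, "wx": 0, "wy": 0, "wz": 0}
    - {"hand": 87, "x": 0, "y": 0, "z": 0, "wx": 0, "wy": 0, "wz": 0}
    - {"hand": 87, "x": 0, "y": 0, "z": 0, "wx": 0, "wy": 0, "wz": 0}
    - {"hand": 87, "x": 0, "y": 0, "z": 0, "wx": 0, "wy": 0, "wz": 0}
    - {"hand": 87, "x": 0, "y": 0, "z": 0, "wx": 0, "wy": 0, "wz": 0}
    - {"hand": 87, "x": 0, "y": 0, "z": -0.6, "wx": 0, "wy": 0, "wz": 0}
    - {"hand": 87, "x": 0, "y": 0, "z": -0.9, "wx": 0, "wy": 0, "wz": 0}
    - {"hand": 87, "x": 0, "y": 0, "z": -0.9, "wx": 0, "wy": 0, "wz": 0}
    - {"hand": 87, "x": 0, "y": 0, "z": -0.6, "wx": 0, "wy": 0, "wz": 0}
    - {"hand": 87, "x": 0, "y": 0, "z": 0, "wx": 0, "wy": 0, "wz": 0}
    - {"hand": 87, "x": 0, "y": 0, "z": 0, "wx": 0, "wy": 0, "wz": 0}

```text
time_s: 8.3
position: [0.4989, 0.1781, 0.1654]
tcp_rot: [[-0.297, 0.955, 0.0], [0.955, 0.297, -0.0], [-0.0, 0.0, -1.0]]
force: [-0.1, -0.0, -0.6]
opening: 0.994
```

```bash
python3 -c "
from h import *
delta(.4993,.1783,.0905,17.3)
wristkey('w4.png')"
```

```text
t 8.3 p [0.4989 0.1781 0.1654] yaw 17.28 q [ 7.5 27.5 99.1 -0.  53.4 -9.7] F [-0.1 -0.  -0.6] M [-0.011 -0.     0.012] open 86.5 R [ 1.e-04 -0.e+00 -1.e+00]
tool units [0.   0.02 3.  ] wz -0.02
1526 [0.4987 0.1818 0.1195] 0.12320334072015615 ((499.4623718261719, 179.16268920898438), (10.398560523986816, 42.03752899169922), 17.344158172607422)
```

Emit:
move_arm:
  moves:
    - {"hand": 87, "x": 0.02, "y": 0.02, "z": 0.6, "wx": 0, "wy": 0, "wz": 0}
    - {"hand": 87, "x": 0, "y": 0, "z": 0.9, "wx": 0, "wy": 0, "wz": 0}
    - {"hand": 60, "x": 0, "y": 0, "z": 0.9, "wx": 0, "wy": 0, "wz": 0}
    - {"hand": 40, "x": 0, "y": 0, "z": 0.6, "wx": 0, "wy": 0, "wz": 0}
    - {"hand": 0, "x": 0, "y": 0, "z": 0, "wx": 0, "wy": 0, "wz": 0}
    - {"hand": 0, "x": 0, "y": 0, "z": 0, "wx": 0, "wy": 0, "wz": 0}
    - {"hand": 0, "x": 0, "y": 0, "z": 0, "wx": 0, "wy": 0, "wz": 0}
    - {"hand": 0, "x": 0, "y": 0, "z": 0, "wx": 0, "wy": 0, "wz": 0}
    - {"hand": 0, "x": 0, "y": 0, "z": 0, "wx": 0, "wy": 0, "wz": 0}
    - {"hand": 0, "x": 0, "y": 0, "z": 0, "wx": 0, "wy": 0, "wz": 0}
    - {"hand": 0, "x": 0, "y": 0, "z": 0, "wx": 0, "wy": 0, "wz": 0}
    - {"hand": 0, "x": 0, "y": 0, "z": 0, "wx": 0, "wy": 0, "wz": 0}
    - {"hand": 0, "x": 0, "y": 0, "z": 0, "wx": 0, "wy": 0, "wz": 0}
    - {"hand": 0, "x": 0, "y": 0, "z": 0, "wx": 0, "wy": 0, "wz": 0}
    - {"hand": 0, "x": 0, "y": 0, "z": 0, "wx": 0, "wy": 0, "wz": 0}

```text
time_s: 9.85
position: [0.4994, 0.1787, 0.0906]
tcp_rot: [[-0.297, 0.955, -0.0], [0.955, 0.297, -0.0], [-0.0, -0.0, -1.0]]
force: [-0.1, -0.4, 1.5]
opening: 0.112
```

```bash
python3 -c "
from h import *
delta(.4993,.1788,.0905,17.3)"
```

```text
t 9.85 p [0.4994 0.1787 0.0906] yaw 17.28 q [  7.6  34.4 102.2  -0.   43.4  -9.7] F [-0.1 -0.4  1.5] M [-0.085  0.109 -0.044] open 9.8 R [-1.e-04 -0.e+00 -1.e+00]
tool units [ 0.   -0.    0.01] wz -0.02
```

Freshly held. Turning on by 46°, short of the expected stop at about 55°.

Emit:
move_arm:
  moves:
    - {"hand": 0, "x": 0, "y": 0, "z": 0, "wx": 0, "wy": 0, "wz": 2}
    - {"hand": 0, "x": 0, "y": 0, "z": 0, "wx": 0, "wy": 0, "wz": 4}
    - {"hand": 0, "x": 0, "y": 0, "z": 0, "wx": 0, "wy": 0, "wz": 4}
    - {"hand": 0, "x": 0, "y": 0, "z": 0, "wx": 0, "wy": 0, "wz": 4}
    - {"hand": 0, "x": 0, "y": 0, "z": 0, "wx": 0, "wy": 0, "wz": 4}
    - {"hand": 0, "x": 0, "y": 0, "z": 0, "wx": 0, "wy": 0, "wz": 4}
    - {"hand": 0, "x": 0, "y": 0, "z": 0, "wx": 0, "wy": 0, "wz": 4}
    - {"hand": 0, "x": 0, "y": 0, "z": 0, "wx": 0, "wy": 0, "wz": 4}
    - {"hand": 0, "x": 0, "y": 0, "z": 0, "wx": 0, "wy": 0, "wz": 4}
    - {"hand": 0, "x": 0, "y": 0, "z": 0, "wx": 0, "wy": 0, "wz": 4}
    - {"hand": 0, "x": 0, "y": 0, "z": 0, "wx": 0, "wy": 0, "wz": 4}
    - {"hand": 0, "x": 0, "y": 0, "z": 0, "wx": 0, "wy": 0, "wz": 2}
    - {"hand": 0, "x": 0, "y": 0, "z": 0, "wx": 0, "wy": 0, "wz": 2}
    - {"hand": 0, "x": 0, "y": 0, "z": 0, "wx": 0, "wy": 0, "wz": 0}
    - {"hand": 0, "x": 0, "y": 0, "z": 0, "wx": 0, "wy": 0, "wz": 0}

```text
time_s: 11.35
position: [0.4994, 0.1787, 0.0906]
tcp_rot: [[0.48, 0.877, -0.0], [0.877, -0.48, -0.0], [-0.0, -0.0, -1.0]]
force: [-0.5, -0.9, 1.8]
opening: 0.111
```

```bash
python3 -c "
from h import *
delta(.4993,.1788,.0905,17.3)"
```

```text
t 11.35 p [0.4994 0.1787 0.0906] yaw -28.69 q [  7.6  34.4 102.2  -0.   43.4  36.3] F [-0.5 -0.9  1.8] M [-0.151  0.176 -0.032] open 9.7 R [-0.e+00 -1.e-04 -1.e+00]
tool units [ 0.   -0.01  0.01] wz -45.99
```

Emit:
move_arm:
  moves:
    - {"hand": 0, "x": 0, "y": 0, "z": 0, "wx": 0, "wy": 0, "wz": 1.5}
    - {"hand": 0, "x": 0, "y": 0, "z": 0, "wx": 0, "wy": 0, "wz": 1.5}
    - {"hand": 0, "x": 0, "y": 0, "z": 0, "wx": 0, "wy": 0, "wz": 1.5}
    - {"hand": 0, "x": 0, "y": 0, "z": 0, "wx": 0, "wy": 0, "wz": 1.5}
    - {"hand": 0, "x": 0, "y": 0, "z": 0, "wx": 0, "wy": 0, "wz": 0}
    - {"hand": 0, "x": 0, "y": 0, "z": 0, "wx": 0, "wy": 0, "wz": 0}

```text
time_s: 11.95
position: [0.4994, 0.1787, 0.0906]
tcp_rot: [[0.57, 0.822, -0.0], [0.822, -0.57, 0.0], [-0.0, -0.0, -1.0]]
force: [-1.4, -1.6, 4.0]
opening: 0.112
```

```bash
python3 -c "
from h import *
delta(.4993,.1788,.0905,17.3)"
```

```text
t 11.95 p [0.4994 0.1787 0.0906] yaw -34.74 q [  7.6  34.4 102.2   0.   43.4  42.3] F [-1.4 -1.6  4. ] M [-0.164  0.273 -0.054] open 9.7 R [-1.e-04  0.e+00 -1.e+00]
tool units [ 0.   -0.01  0.  ] wz -52.04
```

Emit:
move_arm:
  moves:
    - {"hand": 0, "x": 0, "y": 0, "z": 0, "wx": 0, "wy": 0, "wz": 1}
    - {"hand": 0, "x": 0, "y": 0, "z": 0, "wx": 0, "wy": 0, "wz": 1}
    - {"hand": 0, "x": 0, "y": 0, "z": 0, "wx": 0, "wy": 0, "wz": 0}
    - {"hand": 0, "x": 0, "y": 0, "z": 0, "wx": 0, "wy": 0, "wz": 0}

```text
time_s: 12.35
position: [0.4994, 0.1787, 0.0906]
tcp_rot: [[0.598, 0.801, -0.0], [0.801, -0.598, -0.0], [-0.0, -0.0, -1.0]]
force: [-0.7, -0.5, 4.7]
opening: 0.111
```

```bash
python3 -c "
from h import *
delta(.4993,.1788,.0905,17.3);print(bot.read_state()['tau'][5])"
```

```text
t 12.35 p [0.4994 0.1787 0.0906] yaw -36.73 q [  7.6  34.4 102.2  -0.   43.4  44.3] F [-0.7 -0.5  4.7] M [-0.246  0.282 -0.026] open 9.7 R [-1.e-04 -0.e+00 -1.e+00]
tool units [-0.   -0.01  0.  ] wz -54.03
0.015903316671028733
```

Emit:
move_arm:
  moves:
    - {"hand": 0, "x": 0, "y": 0, "z": 0, "wx": 0, "wy": 0, "wz": 1}
    - {"hand": 0, "x": 0, "y": 0, "z": 0, "wx": 0, "wy": 0, "wz": 1}
    - {"hand": 0, "x": 0, "y": 0, "z": 0, "wx": 0, "wy": 0, "wz": 0}
    - {"hand": 0, "x": 0, "y": 0, "z": 0, "wx": 0, "wy": 0, "wz": 0}

```text
time_s: 12.75
position: [0.4995, 0.1787, 0.0906]
tcp_rot: [[0.625, 0.781, 0.0], [0.781, -0.625, -0.0], [-0.0, 0.0, -1.0]]
force: [-1.0, 0.5, 5.2]
opening: 0.11
```

```bash
python3 -c "
from h import *
delta(.4993,.1788,.0905,17.3);print(bot.read_state()['tau'][5])"
```

```text
t 12.75 p [0.4995 0.1787 0.0906] yaw -38.66 q [  7.6  34.4 102.2  -0.   43.4  46.3] F [-1.   0.5  5.2] M [-0.194  0.36   0.354] open 9.6 R [ 1.e-04 -4.e-04 -1.e+00]
tool units [-0.   -0.01  0.  ] wz -55.96
0.41308055631816387
```

Mz jumped from about 0 to 0.35 N m, right at the predicted stop. I'll press on a little to make sure it's seated.

Emit:
move_arm:
  moves:
    - {"hand": 0, "x": 0, "y": 0, "z": 0, "wx": 0, "wy": 0, "wz": 1}
    - {"hand": 0, "x": 0, "y": 0, "z": 0, "wx": 0, "wy": 0, "wz": 0.5}
    - {"hand": 0, "x": 0, "y": 0, "z": 0, "wx": 0, "wy": 0, "wz": 0}
    - {"hand": 0, "x": 0, "y": 0, "z": 0, "wx": 0, "wy": 0, "wz": 0}

```text
time_s: 13.15
position: [0.4994, 0.1787, 0.0906]
tcp_rot: [[0.644, 0.765, 0.0], [0.765, -0.644, -0.001], [-0.0, 0.001, -1.0]]
force: [-1.4, -0.2, 6.1]
opening: 0.113
```

```bash
python3 -c "
from h import *
delta(.4993,.1788,.0905,17.3);print(bot.read_state()['tau'][5])"
```

```text
t 13.15 p [0.4994 0.1787 0.0906] yaw -40.11 q [ 7.600e+00  3.440e+01  1.022e+02 -1.000e-01  4.340e+01  4.780e+01] F [-1.4 -0.2  6.1] M [-0.169  0.376  0.594] open 9.8 R [ 1.e-04 -7.e-04 -1.e+00]
tool units [-0.   -0.01  0.  ] wz -57.41
0.5894866213202477
```

Firm against the stop (0.59 N m). Letting go without turning back, then lifting clear.

Emit:
move_arm:
  moves:
    - {"hand": 87, "x": 0, "y": 0, "z": 0, "wx": 0, "wy": 0, "wz": 0}
    - {"hand": 87, "x": 0, "y": 0, "z": 0, "wx": 0, "wy": 0, "wz": 0}
    - {"hand": 87, "x": 0, "y": 0, "z": 0, "wx": 0, "wy": 0, "wz": 0}
    - {"hand": 87, "x": 0, "y": 0, "z": 0, "wx": 0, "wy": 0, "wz": 0}
    - {"hand": 87, "x": 0, "y": 0, "z": 0, "wx": 0, "wy": 0, "wz": 0}
    - {"hand": 87, "x": 0, "y": 0, "z": 0, "wx": 0, "wy": 0, "wz": 0}
    - {"hand": 87, "x": 0, "y": 0, "z": 0, "wx": 0, "wy": 0, "wz": 0}
    - {"hand": 87, "x": 0, "y": 0, "z": -0.6, "wx": 0, "wy": 0, "wz": 0}
    - {"hand": 87, "x": 0, "y": 0, "z": -0.9, "wx": 0, "wy": 0, "wz": 0}
    - {"hand": 87, "x": 0, "y": 0, "z": -0.9, "wx": 0, "wy": 0, "wz": 0}
    - {"hand": 87, "x": 0, "y": 0, "z": -0.9, "wx": 0, "wy": 0, "wz": 0}
    - {"hand": 87, "x": 0, "y": 0, "z": -0.6, "wx": 0, "wy": 0, "wz": 0}
    - {"hand": 87, "x": 0, "y": 0, "z": 0, "wx": 0, "wy": 0, "wz": 0}
    - {"hand": 87, "x": 0, "y": 0, "z": 0, "wx": 0, "wy": 0, "wz": 0}

```text
time_s: 14.55
position: [0.4992, 0.1787, 0.1879]
tcp_rot: [[0.646, 0.764, 0.0], [0.764, -0.646, -0.0], [0.0, 0.0, -1.0]]
force: [-1.0, 0.8, 0.2]
opening: 0.996
```

```bash
python3 -c "
from h import *
delta(.4993,.1783,.0905,17.3)
wristkey('w5.png')
c=cap('top','top2.png');W=cloud(c,c['pose'])
m=(W[...,2]>.085)&(W[...,2]<.14)&(np.hypot(W[...,0]-.4835,W[...,1]+.238)<.04)
print(cv2.minAreaRect((W[m][:,:2]*1000).astype(np.float32)))"
```

```text
t 14.55 p [0.4992 0.1787 0.1879] yaw -40.22 q [ 7.6 25.6 97.8 -0.  56.6 47.8] F [-1.   0.8  0.2] M [-0.087  0.067  0.031] open 86.7 R [ 1.e-04 -0.e+00 -1.e+00]
tool units [-0.01  0.01  3.9 ] wz -57.52
1260 [0.5022 0.181  0.1194] 0.12292973073494981 ((500.783447265625, 179.034423828125), (42.47487258911133, 10.480414390563965), 51.71654510498047)
((483.14892578125, -237.8614501953125), (10.628777503967285, 42.68089294433594), 46.85724639892578)
```

View pics/w5.png

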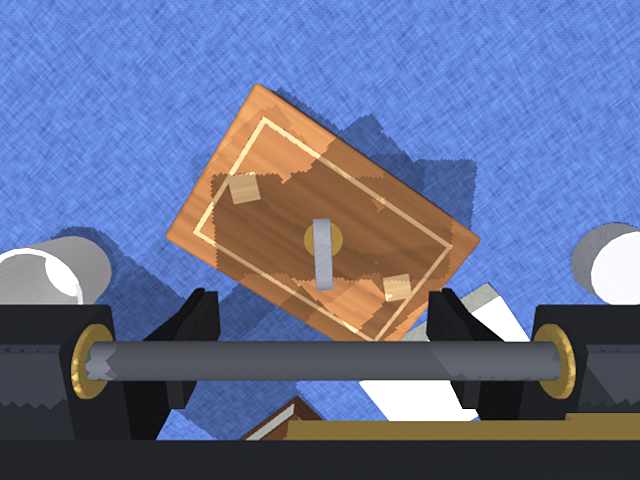

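The wing (323, 255) stands free between the open fingers. Its angle relative to the box is 144° ≈ 2.51 rad, which means fully wound. The small key still reads 46.9°, against 47.3° before.

```bash
python3 -c "
from h import *
print(order.hand_in())"
```

```text
the job is handed in; nothing more can be done
None
```

I wound the larger box's key up to its stop in two holds and handed the job in about 15 s into the 42 s allowed; the hand-in gave no verdict.

- **First hold:** I turned the key 68° clockwise, to about 1.5 rad, then opened the gripper and lifted clear. A wrist picture showed the key staying where I left it (wing square at 17.3°, the hand's own angle).
- **Second hold:** I gripped the key again and turned on. The twisting moment rose from about 0 to 0.35 and then 0.59 N m between 54° and 57° of turn, and I had expected the stop at about 55°. The hand slipped about 2° on the wing while pressing against the stop. I let go without turning back.
- **Last checks:** The large key measures about 144° (2.51 rad) from the box's axis, against 2.50 rad at the stop. That assumes zero lies along the box's x axis, which the moment rise at the predicted angle supports. The small key is unchanged within measuring noise (46.9° against 47.3°). The gripper is open, with its fingertips about 65 mm above the wing and touching nothing. No check failed; one move call was refused for missing keys before anything moved.

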